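Clamp the sanding block in the cam vice

ROBOT

A 6-joint arm with a two-finger parallel gripper is mounted at the origin on a cart in front of the work surface, level with it; the furniture and walls round the work are solid. World frame = base frame: x ahead of the robot, y to its left, z up, the work surface at z = 0. Lengths are in mm, angles in degrees, forces in N, time in s.
With the tool pointing down it reaches from about 300 to 825 mm from the base axis. Payload 5.4 kg.
Tool frame: the origin (TCP) lies midway between the tips of the shut fingers; the grasp point (between the pads) lies 19 mm behind it; z points along the fingers, y is the line along which they close (so a half turn about z gives the same grasp; the last joint's range is limited). The gripper opens to 92 mm and grips with 3 to 60 N. Pads are 20 mm wide; open, the fingers measure 128 mm over their backs; the gripper's body (75 mm by 189 mm) begins 69 mm behind the grasp point.
Start: joints at [57.863, 9.076, 91.501, -0, 79.423, -12.038], TCP at [197.607, 539.961, 214.601] pointing down, gripper open.
Joint ranges: [-166.64, 166.64], [-54.1, 131.32], [10.49, 154.53], [-73.88, 253.88], [9.74, 151.15], [-171.62, 171.62]. Speed limits (degrees/s): [147.25, 147.25, 180, 180, 180, 180].

INTERFACE

Orientations are given as [roll, pitch, yaw] about the fixed x, y, z axes, in that order (R = Rz(yaw) Ry(pitch) Rx(roll)).
In Python, from rig import r gives the robot as it stands. The module is installed in compiled form; this text tells all that it offers.
- The arm moves only by the tool carry_out, never from a script. Its argument "plan" is a list of rows, each a list of 2 entries, a list of its own where there are three numbers: the shift along the tool's x, y, z in units of 100 mm (1.0 is 100 mm), then the turn, a rotation vector about the tool's x, y, z in units of 45 degrees (1.0 is 45 degrees). In form: [[[tx, ty, tz], [ax, ay, az]], ...]. A call has 1 to 12 rows; each row shifts and turns the commanded pose from where the row before left it, along the tool's axes as they then stand; what a row does not reach is not made up. A row lasts 1/12 s, in which the tool goes at most 41.7 mm and 7.16 degrees, less where a joint would pass 70% of its speed; a pose out of reach is approached as far as the arm can. A call with a number of a shift or a turn outside -1 to 1 is refused whole. A call with a gripper value outside its range is refused whole. "claw" is the closure, from 0 (fully open) to 1 (shut), set as the call begins (left out, the last holds). The fingers move at their own pace and stop on an object; "squeeze" is the grip in N (left out, the last holds). Time passes only in rows, so rows that do not move let the fingers close. It gives the time, the measured TCP pose, the force, the opening and the grip force at its end, in the units of the state.
- r.state(): the state, without advancing time (a new reading comes with each control period).
- r.snapshot(name): name is "side" or "top"; returns (picture, depth): 480x640x3 uint8, blue, green, red; 480x640 float32, mm along the optical axis (not along the pixel's ray), 0 where there is no reading.
- r.camera_params(name): a dict with "camera_matrix" (3x3 intrinsics, pixels), "position" and "orientation" of the camera in the world. Camera axes: x right, y up, looking along -z (the intrinsics and any distortion apply to the point x, -y, -z); pixel columns grow to the right and rows downward; lengths in mm; the calibration is good to about 2 mm. A picture is of the moment at which its call begins. camera_params takes no time and is no camera call.
- r.close_job(): hands the job in; it is judged then, once.
The state is a dict: "clock": time; "joints": joint angles; "joint_velocities": joint speeds; "joint_torque": joint torques, N m; "ee_pos": TCP position; "tool_rot": TCP orientation; "force": force on the tool from outside, world axes, zero at the start; "ft_torque": the same for the moment, N m; "width": finger opening in mm; "finger_force": force on a finger pad.
Only numpy, scipy, OpenCV 4.12 (cv2) and the standard library are available. Lean on these libraries where they do the work, as an engineer would, in place of code of your own. Each camera call takes 0.05 s, during which the arm holds its last target. There are 200 camera calls.

TASK

Lay the wooden sanding block in the bed of the cam vice, lengthwise between the sprung pad and the fence, and let it go. Then crank the vice gently, anticlockwise seen from above, until the follower rests on the flat of the cam, so that the vice stays locked on the block by itself when you take your hand off the knob. Leave the eraser, the glue stick and the pin box where they are.

Things in the scene. Friction and masses are not known exactly. Their poses are not given: they have to be found in the camera images.
- block_centre (a point): centre (half-way up) of the loose sanding block of plain brown wood, 45 x 75 x 35 mm; its y axis runs along the 75 mm length, z is up; it starts flat on the desk (centre 17.5 mm up)
- vice: hand-cranked cam vice fixed on the desk: plywood base 240 x 100 x 12 mm, steel cam under a crank at its near end, wooden fence at its far end. Origin on the vertical cam axis at desk level; x runs from the cam to the fence, y to the left of that, z up. In mm in this frame: base x -45 to 195, y -50 to 50, top at z 12; plunger guide x 38 to 66, top z 46; cam z 22 to 38; crank arm top z 60
- bed_centre (a point): where the middle of the block's underside goes: on the base's top (12 mm above the desk), half-way between the open pad's face and the fence (each 40.5 mm away along x, so the 75 mm block has 6 mm of play), axes as the vice's. Two side rails, 5 mm high, stand along x with inner faces 26.5 mm either side (4 mm of play each side); fence 60 mm wide, its top and the pad's about 28 mm above the bed
- crank (a joint): direction of the crank arm in the vice's frame, rad: 0 along +x, growing anticlockwise seen from above; stops at -0.1 and 5.6. It starts between 0.5 and 1.1 with the vice open. The cam is clamped on the same shaft, but how it was set differs widely and is not measured: the follower meets the flat with the crank somewhere from 2.7 to 5.1
- cam_axis (a point): point on the cam axis on top of the hub. How the cam feels, cranked anticlockwise: free at first, spring load over the last 1.4 rad before the flat (4 to 5 N at the knob), a crest 0.36 rad before the flat, then it pulls itself on to the flat (load reversed by 2 to 4 N, none on the flat); next crest 0.36 rad after. Let go well between the crests it settles on the flat; outside, the springs open it
- knob_centre (a point): middle of the grip on the round upright wooden crank knob (22 mm diameter, from 61 to 99 mm above the desk, this point at 80 mm), 60 mm from the cam axis; the knob spins freely on the crank, so it can be held without turning the wrist; a light grip (15 to 30 N) is plenty
- pad: sprung wooden pad that the follower pushes along x towards the fence, against the block's end; 12 x 44 x 26 mm. It gives way against a 2.5 N/mm spring and presses with about 9 N when the follower lies on the flat, about 13 N on the crests, not at all when the vice is open. Axes as the vice's; its origin is not on the pad
- eraser: loose eraser 20 x 42 x 13 mm, bystander; origin at the centre of its underside
- glue_stick: loose glue stick standing upright, 26 mm diameter, 86 mm tall, bystander; origin at the centre of its underside
- pin_box: loose small card box of pins 36 x 55 x 14 mm, bystander; origin at the centre of its underside

How it is judged:
By the outcome, as a careful person would: the job done as asked, in the order asked, and still so for the second after the job is handed in, with the robot touching nothing.
It also fails if it takes over 72 s, if anything falls off the work surface, if the arm or the gripper's body presses on something with over 40 N, if the wrist force passes 120 N, or if a joint passes its speed limit or range.

## Working session

There is one attempt and no reset: what is moved stays moved. The work goes in short steps, Python scripts to look and compute and a tool call to move; the robot and the scene stay as the last step left them, time stands still between calls to the robot, and variables do not carry over. Pictures are saved under pics/ and viewed, at most 10 in all, crops included, and the job is handed in when it is done.

Besides the shell and the picture viewer there is one more tool, called after "Call:" as name(argument=value, ...), one argument or row to a line, values as JSON. carry_out: Moves the arm, as the interface text tells. Shifts and turns lie within -1 to 1; 1 stands for 100 mm of shift or 45 degrees of turn. Its arguments: {"type":"object","properties":{"plan":{"type":"array","items":{"type":"array"}},"claw":{"type":"number"},"squeeze":{"type":"number"}},"required":["plan"]}

```bash
mkdir -p pics
python3 - <<'E'
from rig import r
import cv2,numpy as np
for n in("side","top"):
    p,d=r.snapshot(n); cv2.imwrite(f"pics/{n}0.png",p); np.save(f"pics/{n}0.npy",d)
    print(n,r.camera_params(n))
print(r.state())
E
```

```text
side {'camera_matrix': array([[512.5744483 ,   0.        , 328.66056787],
       [  0.        , 512.5744483 , 241.11377278],
       [  0.        ,   0.        ,   1.        ]]), 'position': array([  339.92540667, -1290.4839601 ,   674.72904728]), 'orientation': array([63.40347628,  1.0597768 , -9.16886721])}
top {'camera_matrix': array([[553.34886874,   0.        , 313.13690077],
       [  0.        , 553.34886874, 239.93381962],
       [  0.        ,   0.        ,   1.        ]]), 'position': array([ 288.45258689, -157.76613644, 1292.18349972]), 'orientation': array([ 12.00079205,   0.14061997, -85.9475143 ])}
{'clock': 0.1, 'joints': array([ 5.78607268e+01,  9.10952200e+00,  9.15654717e+01, -3.69440690e-03,
        7.94223490e+01, -1.20398164e+01]), 'joint_velocities': array([ 0.03273573, -0.05126617, -0.28778322,  0.01171288, -0.02196546,
       -0.00384336]), 'joint_torque': array([ 5.80428023e-04, -3.86500561e+01, -3.22961104e+01,  7.04365061e-02,
        3.39195470e-02, -5.25638626e-06]), 'ee_pos': array([197.34607024, 539.46449827, 213.70815425]), 'tool_rot': array([-1.79904041e+02, -1.67542241e-02,  1.59901210e+02]), 'force': array([-0.26351927, -0.29603301, -0.0758786 ]), 'ft_torque': array([ 0.00620629, -0.00658238,  0.01399581]), 'finger_force': 0.0, 'width': 91.8126895074986}
```

View pics/top0.png

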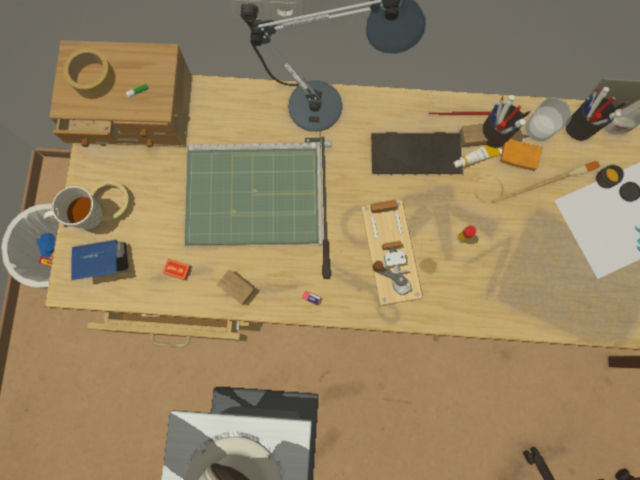

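View pics/side0.png

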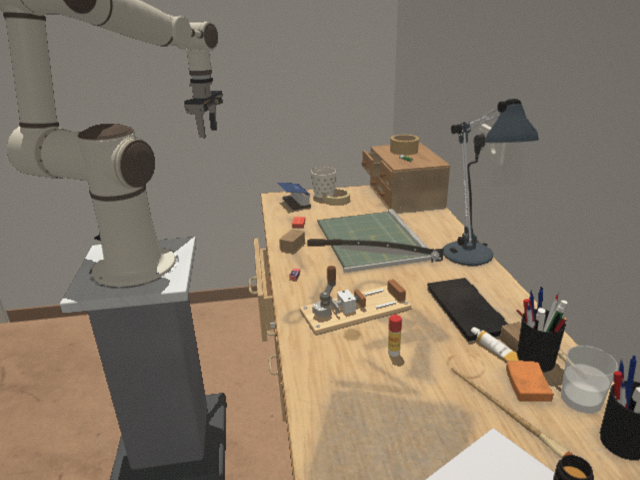

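Top view: the brown block is at about (236,287). The vice runs from its cam near (400,285) to the fence at (384,206), with the knob near (378,267). Next I'll enlarge the top view.

Run:
```python
import cv2,numpy as np
p=cv2.imread("pics/top0.png")
a=cv2.resize(p[190:310,345:435],None,fx=5,fy=5,interpolation=cv2.INTER_CUBIC) #450x600
b=cv2.resize(p[260:315,210:270],None,fx=5.8,fy=5.8,interpolation=cv2.INTER_CUBIC)
c=np.zeros((600,800,3),np.uint8); c[:,:450]=a; c[:b.shape[0],452:452+b.shape[1]]=b[:, :348]
cv2.imwrite("pics/crop.png",c)
d=np.load("pics/top0.npy")
from pathlib import Path
Path("h.py").write_text('''
from rig import r
import numpy as np
from scipy.spatial.transform import Rotation as R
def ray(n,u,v):
    c=r.camera_params(n);K=c["camera_matrix"]
    q=np.array([(u-K[0,2])/K[0,0],-(v-K[1,2])/K[1,1],-1.])
    return np.array(c["position"]),R.from_euler("xyz",c["orientation"],degrees=True).as_matrix()@q
def at(n,u,v,z):
    p,q=ray(n,u,v); return p+q*(z-p[2])/q[2]
def proj(n,P):
    c=r.camera_params(n);K=c["camera_matrix"]
    q=R.from_euler("xyz",c["orientation"],degrees=True).as_matrix().T@(np.asarray(P,float)-c["position"])
    return K[0,0]*q[0]/-q[2]+K[0,2],K[1,1]*-q[1]/-q[2]+K[1,2]
''')
from h import *
for u,v in [(236,287),(384,206),(378,267),(392,246),(402,285),(300,250)]:
    o,q=ray("top",u,v); print(u,v,(o+q*d[v,u]).round(1))
```

```text
236 287 [432.7  31.8  36.8]
384 206 [ 645.8 -295.5   42.3]
378 267 [ 491.5 -282.6   96. ]
392 246 [ 552.1 -318.3   40.8]
402 285 [ 463.3 -344.7   40.8]
300 250 [ 535.5 -105.8    0.7]
```

View pics/crop.png

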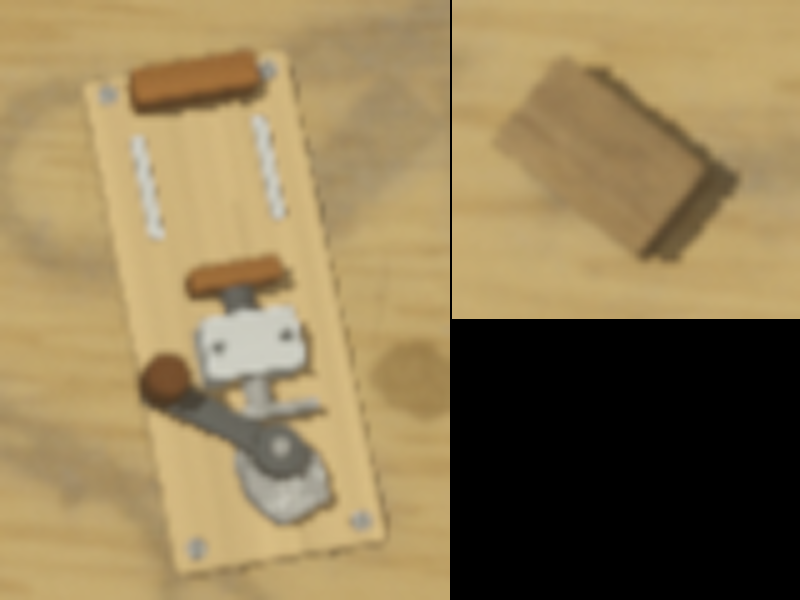

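The crop shows the base corners at about (85,88), (285,52), (385,540) and (180,572), the knob top at (166,380) and the hub at (283,447). The block's top corners are at (565,57), (493,140), (640,258) and (708,165). The cam's flat faces roughly away from the follower. Cam shape suggests flat at a crank angle near 3.9.

Run:
```python
from h import *
A=lambda x,y,z:at("top",345+(x+.5)/5-.5,190+(y+.5)/5-.5,z)
B=lambda x,y,z:at("top",210+(x-452+.5)/5.8-.5,260+(y+.5)/5.8-.5,z)
# base corners order: fence-left, fence-right, near-right, near-left
W=np.array([A(*c,12) for c in[(85,88),(285,52),(385,540),(180,572)]])[:,:2]
V=np.array([[195,50],[195,-50],[-45,-50],[-45,50]],float)
def fit(V,W):
    v=V-V.mean(0);w=W-W.mean(0);a=np.arctan2((v[:,0]*w[:,1]-v[:,1]*w[:,0]).sum(),(v*w).sum())
    Q=np.array([[np.cos(a),-np.sin(a)],[np.sin(a),np.cos(a)]]);t=W.mean(0)-Q@V.mean(0);return a,Q,t,W-(V@Q.T+t)
a,Q,t,e=fit(V,W);print("vice",np.degrees(a),t,"res",e.round(1).tolist())
hub=A(283,447,60)[:2];kn=A(166,380,99)[:2];print("hub,knob",hub,kn,"in vice",Q.T@(hub-t),Q.T@(kn-t),np.linalg.norm(kn-hub))
d=Q.T@(kn-t);print("crank",np.arctan2(d[1],d[0]))
# rails ends / fence / pad check
for n,x,y,z in[("railL",135,138,17),("railL2",156,236,17),("railR",258,117,17),("railR2",280,217,17),("fenceL",133,107,40),("fenceR",258,94,40),("padL",187,274,40),("padR",280,260,40)]:
    print(n,(Q.T@(A(x,y,z)[:2]-t)).round(1))
C=np.array([B(*c,35) for c in[(565,57),(493,140),(640,258),(708,165)]])[:,:2]
print("block sides",np.linalg.norm(C-np.roll(C,-1,0),axis=1),C.mean(0))
L=(C[0]+C[1]-C[2]-C[3]);print("long axis deg",np.degrees(np.arctan2(L[1],L[0])))
for x in(110.5,112,113):print("bed",x,t+Q@[x,0])
```

```text
vice 13.58973410069513 [ 472.40594607 -338.25562212] res [[-2.4, -1.7], [-1.3, 0.7], [0.9, 2.2], [2.9, -1.2]]
hub,knob [ 474.04221576 -339.51833228] [ 494.02748712 -281.7359161 ] in vice [ 1.29376281 -1.61182916] [34.29652527 49.856961  ] 61.14097390587104
crank 0.9682384780095572
railL [162.8  30.7]
railL2 [114.3  29.9]
railR [163.2 -28.9]
railR2 [113.6 -29.6]
fenceL [172.3  32.2]
fenceR [168.7 -26.7]
padL [89.8 22.6]
padR [ 89.1 -21.1]
block sides [42.88865786 75.20240995 44.6765149  71.87484322] [434.51434493  33.74135807]
long axis deg 56.632347990717044
bed 110.5 [ 579.81229042 -312.2916626 ]
bed 112 [ 581.27029509 -311.93921066]
bed 113 [ 582.24229821 -311.7042427 ]
```

Call:
carry_out(
  plan=[
    [[-0.248,-0.246,0],[0,0,0]],
    [[-0.248,-0.246,0],[0,0,0]],
    [[-0.248,-0.246,0],[0,0,0]],
    [[-0.248,-0.246,0],[0,0,0]],
    [[-0.248,-0.246,0],[0,0,0]],
    [[-0.248,-0.246,0],[0,0,0]],
    [[-0.248,-0.246,0],[0,0,0]],
    [[-0.248,-0.246,0],[0,0,0]],
    [[-0.248,-0.246,0],[0,0,0]],
    [[-0.248,-0.246,0],[0,0,0]],
    [[-0.248,-0.246,0],[0,0,0]],
    [[-0.248,-0.246,0],[0,0,0]],
  ],
  claw=0,
  squeeze=20,
)

```text
clock: 1.1
ee_pos: [375.7, 158.8, 214.4]
tool_rot: [-180.0, -0.0, 159.9]
force: [0.3, -0.6, 0.2]
width: 91.8
finger_force: 0.0
```

Call:
carry_out(
  plan=[
    [[-0.248,-0.246,0],[0,0,0]],
    [[-0.248,-0.246,0],[0,0,0]],
    [[-0.248,-0.246,0],[0,0,0]],
    [[-0.248,-0.246,0],[0,0,0]],
    [[0,0,0],[0,0,0.153]],
    [[0,0,0],[0,0,0.153]],
    [[0,0,0],[0,0,0.153]],
    [[0,0,0],[0,0,0.153]],
    [[0,0,0],[0,0,0.153]],
    [[0,0,0],[0,0,0.153]],
    [[0,0,0],[0,0,0.153]],
    [[0,0,0],[0,0,0.153]],
  ],
)

```text
clock: 2.1
ee_pos: [434.6, 34.0, 214.2]
tool_rot: [-180.0, -0.0, 104.5]
force: [0.4, 0.6, 0.4]
width: 91.8
finger_force: 0.0
```

Call:
carry_out(
  plan=[
    [[0,0,0.15],[0,0,0.153]],
    [[0,0,0.15],[0,0,0.153]],
    [[0,0,0.15],[0,0,0.153]],
    [[0,0,0.15],[0,0,0.153]],
    [[0,0,0.15],[0,0,0.153]],
    [[0,0,0.15],[0,0,0.153]],
    [[0,0,0.15],[0,0,0.153]],
    [[0,0,0],[0,0,0]],
    [[0,0,0],[0,0,0]],
    [[0,0,0],[0,0,0]],
  ],
)

```text
clock: 2.93
ee_pos: [435.4, 33.9, 110.3]
tool_rot: [180.0, -0.0, 56.8]
force: [0.1, 0.1, 0.6]
width: 92.1
finger_force: 0.0
```

Call:
carry_out(
  plan=[
    [[0,0,0.2],[0,0,0]],
    [[0,0,0.2],[0,0,0]],
    [[0,0,0.2],[0,0,0]],
    [[0,0,0.2],[0,0,0]],
    [[0,0,0.1],[0,0,0]],
    [[0,0,0.08],[0,0,0]],
    [[0,0,0],[0,0,0]],
    [[0,0,0],[0,0,0]],
  ],
)

```text
clock: 3.6
ee_pos: [435.7, 33.9, 12.3]
tool_rot: [179.9, -0.0, 56.7]
force: [0.2, -0.4, 0.8]
width: 92.0
finger_force: 0.0
```

Call:
carry_out(
  plan=[
    [[0,0,0],[0,0,0]],
    [[0,0,0],[0,0,0]],
    [[0,0,0],[0,0,0]],
    [[0,0,0],[0,0,0]],
    [[0,0,0],[0,0,0]],
    [[0,0,0],[0,0,0]],
    [[0,0,0],[0,0,0]],
    [[0,0,0],[0,0,0]],
    [[0,0,0],[0,0,0]],
    [[0,0,0],[0,0,0]],
  ],
  claw=1,
  squeeze=25,
)

```text
clock: 4.43
ee_pos: [435.0, 34.0, 11.6]
tool_rot: [-180.0, 0.0, 56.6]
force: [-0.4, -0.2, 0.8]
width: 44.9
finger_force: 25.0
```

Call:
carry_out(
  plan=[
    [[0,0,-0.1],[0,0,0]],
    [[0,0,-0.2],[0,0,0]],
    [[0,0,-0.3],[0,0,0]],
    [[0,0,-0.3],[0,0,0]],
    [[0,0,-0.3],[0,0,0]],
    [[0,0,-0.2],[0,0,0.135]],
    [[0,0,0],[0,0,0.136]],
    [[0,0,0],[0,0,0.136]],
    [[0,0,0],[0,0,0.136]],
    [[0,0,0],[0,0,0.135]],
    [[0,0,0],[0,0,0.135]],
    [[0,0,0],[0,0,0.135]],
  ],
)

```text
clock: 5.43
ee_pos: [434.8, 34.0, 152.1]
tool_rot: [180.0, -0.0, 13.7]
force: [0.0, -0.3, -0.5]
width: 44.6
finger_force: 25.0
```

Call:
carry_out(
  plan=[
    [[0.0635,0.309,0],[0,0,0]],
    [[0.0635,0.309,0],[0,0,0]],
    [[0.0635,0.309,0],[0,0,0]],
    [[0.0635,0.309,0],[0,0,0]],
    [[0.0635,0.309,0],[0,0,0]],
    [[0.0635,0.309,0],[0,0,0]],
    [[0.0635,0.309,0],[0,0,0]],
    [[0.0635,0.309,0],[0,0,0]],
    [[0.0635,0.309,0],[0,0,0]],
    [[0.0635,0.309,0],[0,0,0]],
    [[0.0635,0.309,0],[0,0,0]],
    [[0.0635,0.309,0],[0,0,0]],
  ],
)

```text
clock: 6.43
ee_pos: [598.6, -308.7, 151.9]
tool_rot: [-180.0, 0.0, 14.0]
force: [0.5, -0.1, -1.2]
width: 44.5
finger_force: 25.0
```

Call:
carry_out(
  plan=[
    [[0,0,0.3],[0,0,0]],
    [[0,0,0.3],[0,0,0]],
    [[0,0,0.1],[0,0,0]],
    [[0,0,0],[0,0,0]],
    [[0,0,0],[0,0,0]],
    [[0,0,0],[0,0,0]],
  ],
)

```text
clock: 6.93
ee_pos: [599.5, -307.9, 84.1]
tool_rot: [179.9, -0.1, 14.0]
force: [-0.1, -0.6, -0.2]
width: 44.7
finger_force: 25.0
```

Run:
```python
from h import *
import cv2
p,d=r.snapshot("side");q,_=r.snapshot("top")
a=cv2.resize(p[230:340,290:420],(798,594)[:2] if 0 else (520,440),interpolation=cv2.INTER_CUBIC)
b=cv2.resize(q[190:310,345:435],(270,360),interpolation=cv2.INTER_CUBIC)
c=np.zeros((440,800,3),np.uint8);c[:,:520]=a;c[:360,522:792]=b
cv2.imwrite("pics/s1.png",c);cv2.imwrite("pics/s1full.png",p);print(r.state()["ee_pos"],r.state()["tool_rot"],r.state()["width"])
```

```text
[ 599.7161912  -308.1282342    84.30270023] [ 1.79817361e+02 -1.45451351e-01  1.39871443e+01] 44.50236285966544
```

View pics/s1.png

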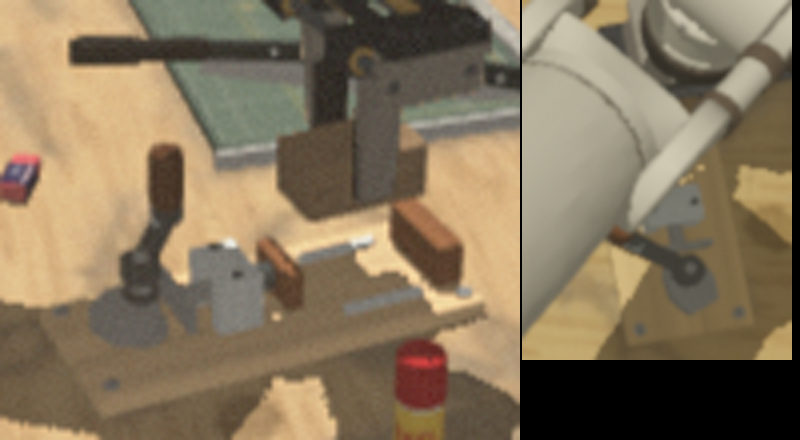

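The side crop shows the held block above the bed. Its bottom corners are near (278,195), (318,220) and (425,198). The fence's top edge runs (392,208) to (437,252), and the pad is at (258,240) to (298,272).

Run:
```python
from h import *
a=np.radians(13.8);Q=np.array([[np.cos(a),-np.sin(a)],[np.sin(a),np.cos(a)]]);t=np.array([472.6,-338.2])
f=lambda x,y,z:(Q.T@(at("side",290+(x+.5)/4-.5,230+(y+.5)/4-.5,z)[:2]-t)).round(1)
zb=84.2-12
for n,x,y,z in[("blk -x+y",278,195,zb),("blk -x-y",318,220,zb),("blk +x-y",425,198,zb),("fence+y",392,208,40),("fence-y",437,252,40),("pad+y back",258,240,40),("pad-y back",298,276,40),
 ("railR near",345,308,17),("railR far",418,293,17),("railL near",300,262,17),("base near-right",108,416,12),("base far-right",485,308,12),("hub",140,255,65),("knob",166,150,99)]:print(n,f(x,y,z))
print("tcp",Q.T@(r.state()["ee_pos"][:2]-t))
```

```text
blk -x+y [92.3 14.5]
blk -x-y [100.6 -19.4]
blk +x-y [166.7 -23.5]
fence+y [171.1  21.1]
fence-y [171.  -32.4]
pad+y back [83.4 22. ]
pad-y back [ 87.4 -21.8]
railR near [113. -31.]
railR far [158.2 -34.8]
railL near [111.3  22.8]
base near-right [-45.2 -62.8]
base far-right [189.2 -57.7]
hub [ 0.2 -0.9]
knob [36.4 45.7]
tcp [130.62001308  -1.11774197]
```

Call:
carry_out(
  plan=[
    [[-0.006,-0.014,0.1],[0,0,0]],
    [[0,0,0.1],[0,0,0]],
    [[0,0,0.1],[0,0,0]],
    [[0,0,0.06],[0,0,0]],
    [[0,0,0.06],[0,0,0]],
    [[0,0,0.05],[0,0,0]],
    [[0,0,0.04],[0,0,0]],
    [[0,0,0.03],[0,0,0]],
    [[0,0,0.02],[0,0,0]],
    [[0,0,0],[0,0,0]],
    [[0,0,0],[0,0,0]],
  ],
)

```text
clock: 7.95
ee_pos: [600.7, -305.9, 32.6]
tool_rot: [179.9, -0.3, 14.0]
force: [-7.3, 11.0, 34.3]
width: 44.7
finger_force: 25.0
```

Run:
```python
from h import *
import cv2
p,d=r.snapshot("side")
cv2.imwrite("pics/s2.png",cv2.resize(p[240:330,290:420],(780,540),interpolation=cv2.INTER_CUBIC));s=r.state();print(s["ee_pos"],s["force"],s["width"])
```

```text
[ 600.67819275 -305.9205171    32.60863016] [-7.75578077 11.61546431 35.40138879] 44.58772994199296
```

View pics/s2.png

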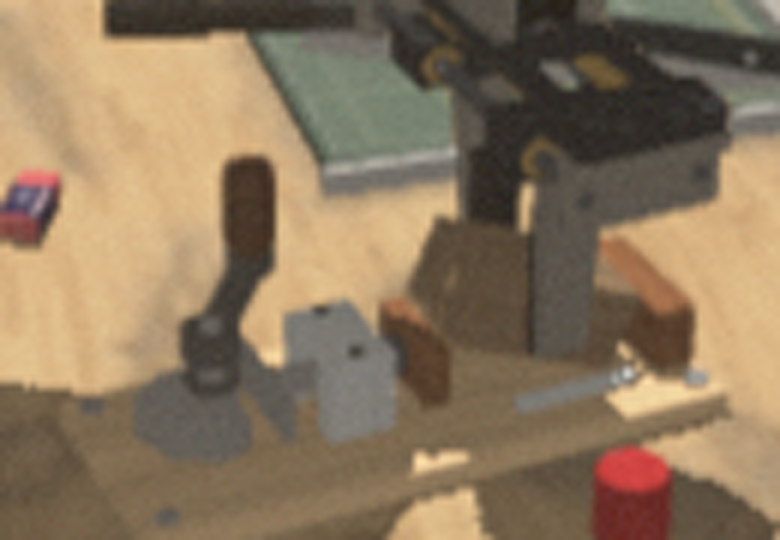

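The block looks tilted with its cam end up, as if it caught on the pad's top; force is 35 N. I'll lift and look again.

Call:
carry_out(
  plan=[
    [[0,0,-0.05],[0,0,0]],
    [[0,0,-0.1],[0,0,0]],
    [[0,0,-0.15],[0,0,0]],
    [[0,0,-0.15],[0,0,0]],
    [[0,0,-0.1],[0,0,0]],
    [[0,0,0],[0,0,0]],
    [[0,0,0],[0,0,0]],
  ],
)

```text
clock: 8.58
ee_pos: [597.9, -306.8, 81.5]
tool_rot: [179.9, -0.1, 14.0]
force: [0.5, -0.5, -1.7]
width: 45.2
finger_force: 25.0
```

Run:
```python
from h import *
import cv2
p,d=r.snapshot("side")
np.save("pics/s3.npy",d);cv2.imwrite("pics/s3full.png",p)
cv2.imwrite("pics/s3.png",cv2.resize(p[245:320,325:425],(800,600),interpolation=cv2.INTER_CUBIC));s=r.state();print(s["ee_pos"],s["force"],s["width"])
```

```text
[ 597.27137971 -306.26591843   80.39316745] [-0.30280007 -0.0362162  -1.67797117] 44.99525613242137
```

View pics/s3.png

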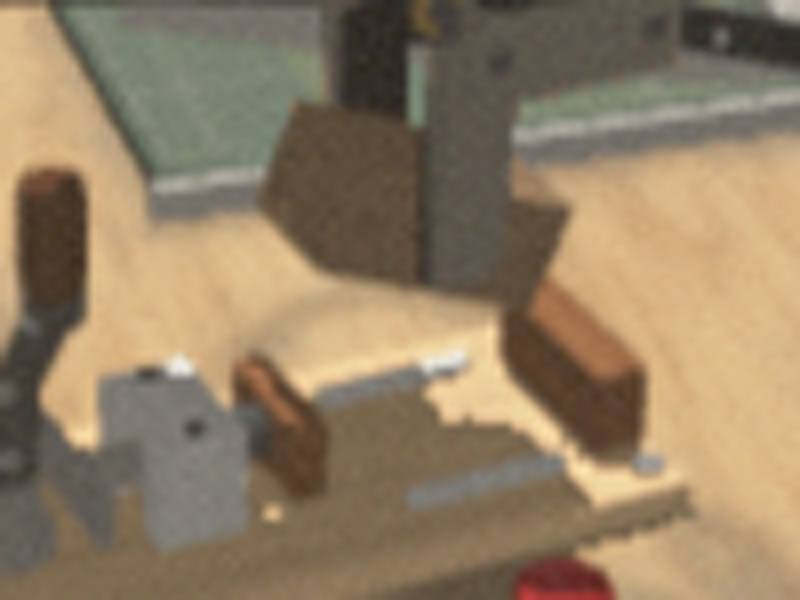

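The block now hangs tilted, cam end up. Its corners are at (297,103), (262,197), (325,270), (510,308) and (570,205), and the finger tip edge runs (425,288) to (503,297). I'll fit the block's offset and tilt in the grip, and check the vice in this view too.

Run:
```python
from h import *
from scipy.optimize import least_squares
px=lambda x,y:np.array([325+(x+.5)/8-.5,245+(y+.5)/8-.5])
s=r.state();T=s["ee_pos"];g=np.radians(14.);X=np.array([np.cos(g),np.sin(g),0]);Y=np.array([-np.sin(g),np.cos(g),0]);Z=np.array([0,0,1.])
# local coords: X along vice, Y left, Z up; grasp point at T+19Z; block originally centre at offset (sx, 0, h)
def pt(x,y,z): return T+x*X+y*Y+z*Z
obs=[((-1,1,1),(297,103)),((-1,1,-1),(262,197)),((-1,-1,-1),(325,270)),((1,-1,-1),(510,308)),((1,-1,1),(570,205))]
def model(q):
    sx,th,hz,du,dv=q;o=[]
    for (a,b,c),_ in obs:
        lx,lz=sx+a*37.5*np.cos(th)+c*17.5*np.sin(th), hz-a*37.5*np.sin(th)+c*17.5*np.cos(th)
        o.append(np.array(proj("side",pt(lx,b*22.5,lz)))+[du,dv])
    return o
def res(q): return np.r_[(np.array(model(q))-[px(*p) for _,p in obs]).ravel(), np.array(q[3:])/2]
f=least_squares(res,[0,.3,6,0,0]);print("sx,tilt,hz,du,dv",f.x[0],np.degrees(f.x[1]),f.x[2:],"res",f.fun.round(1))
print("finger tip predicted (crop)",[((np.array(proj("side",pt(x,-40,0)))-[325,245])*8).round(0) for x in(-10,10)])
# vice fit in side: pad front top -y, fence top corners, rails
V={"fence face top +y":(170.5,30,40),"fence face top -y":(170.5,-30,40),"pad front top -y":(89.5,-22,39),"pad front bot -y":(89.5,-22,14),"pad front top+y":(89.5,22,39),"base far right":(195,-50,12)}
a=np.radians(13.6);t=np.array([472.4,-338.3])
for n,(x,y,z) in V.items():
    P=[t[0]+x*np.cos(a)-y*np.sin(a),t[1]+x*np.sin(a)+y*np.cos(a),z];print(n,((np.array(proj("side",P))-[325,245])*8).round(0))
```

```text
sx,tilt,hz,du,dv 1.6410357183045543 25.07240678813308 [ 9.91833317 -0.72230514 -0.64695314] res [-0.4 -1.6 -2.   0.1 -0.9  0.2  2.3  1.   1.1  0.4 -0.4 -0.3]
finger tip predicted (crop) [array([444., 311.]), array([508., 295.])]
fence face top +y [485. 280.]
fence face top -y [585. 379.]
pad front top -y [320. 432.]
pad front bot -y [318. 506.]
pad front top+y [252. 356.]
base far right [691. 476.]
```

Call:
carry_out(
  plan=[
    [[0,0,-0.25],[0,0,0]],
    [[0,0,-0.25],[0,0,0]],
    [[0,0,-0.2],[0,0,0]],
  ],
)

```text
clock: 8.88
ee_pos: [597.0, -306.0, 150.5]
tool_rot: [-179.9, 0.1, 14.0]
force: [0.5, -0.7, 0.1]
width: 44.6
finger_force: 25.0
```

Call:
carry_out(
  plan=[
    [[-0.0635,-0.309,0],[0,0,0]],
    [[-0.0635,-0.309,0],[0,0,0]],
    [[-0.0635,-0.309,0],[0,0,0]],
    [[-0.0635,-0.309,0],[0,0,0]],
    [[-0.0635,-0.309,0],[0,0,0]],
    [[-0.0635,-0.309,0],[0,0,0]],
    [[-0.0635,-0.309,0],[0,0,0]],
    [[-0.0635,-0.309,0],[0,0,0]],
    [[-0.0635,-0.309,0],[0,0,0]],
    [[-0.0635,-0.309,0],[0,0,0]],
    [[-0.0635,-0.309,0],[0,0,0]],
    [[-0.0635,-0.309,0],[0,0,0]],
  ],
)

```text
clock: 9.88
ee_pos: [432.4, 36.5, 149.6]
tool_rot: [-179.9, 0.1, 13.9]
force: [0.1, 0.5, -1.4]
width: 44.5
finger_force: 25.0
```

Call:
carry_out(
  plan=[
    [[0,0,0.3],[0,0,0]],
    [[0,0,0.3],[0,0,0]],
    [[0,0,0.3],[0,0,0]],
    [[0,0,0.2],[0,0,0]],
    [[0,0,0.1],[0,0,0]],
    [[0,0,0],[0,0,0]],
    [[0,0,0],[0,0,0]],
  ],
)

```text
clock: 10.47
ee_pos: [433.9, 35.2, 30.6]
tool_rot: [-180.0, 0.0, 14.0]
force: [0.4, 0.1, -0.6]
width: 44.6
finger_force: 25.0
```

Call:
carry_out(
  plan=[
    [[0,0,0.03],[0,0,0]],
    [[0,0,0.03],[0,0,0]],
    [[0,0,0.03],[0,0,0]],
    [[0,0,0.03],[0,0,0]],
    [[0,0,0.03],[0,0,0]],
    [[0,0,0],[0,0,0]],
    [[0,0,0],[0,0,0]],
    [[0,0,0],[0,0,0]],
  ],
  squeeze=5,
)

```text
clock: 11.13
ee_pos: [434.2, 35.3, 15.5]
tool_rot: [-180.0, -0.0, 14.0]
force: [-0.1, 0.1, -0.5]
width: 45.1
finger_force: 5.0
```

Call:
carry_out(
  plan=[
    [[0,0,0.03],[0,0,0]],
    [[0,0,0.03],[0,0,0]],
    [[0,0,0],[0,0,0]],
    [[0,0,0],[0,0,0]],
  ],
)

```text
clock: 11.47
ee_pos: [434.0, 35.3, 9.2]
tool_rot: [-180.0, -0.0, 14.0]
force: [0.5, -0.4, -0.6]
width: 45.1
finger_force: 5.0
```

Call:
carry_out(
  plan=[
    [[0,0,0],[0,0,0]],
    [[0,0,0],[0,0,0]],
    [[0,0,0],[0,0,0]],
    [[0,0,0],[0,0,0]],
    [[0,0,0],[0,0,0]],
    [[0,0,0],[0,0,0]],
    [[0,0,0],[0,0,0]],
    [[0,0,-0.2],[0,0,0]],
    [[0,0,-0.3],[0,0,0]],
    [[0,0,-0.2],[0,0,0]],
  ],
  claw=0,
)

```text
clock: 12.3
ee_pos: [434.4, 35.1, 81.3]
tool_rot: [180.0, -0.0, 14.0]
force: [0.7, -0.3, 0.3]
width: 92.2
finger_force: 0.0
```

Call:
carry_out(
  plan=[
    [[0,0,0],[0,0,-0.154]],
    [[0,0,0],[0,0,-0.154]],
    [[0,0,0],[0,0,-0.154]],
    [[0,0,0],[0,0,-0.154]],
    [[0,0,0],[0,0,-0.154]],
    [[0,0,0],[0,0,-0.154]],
    [[0,0,0],[0,0,-0.154]],
    [[0,0,0],[0,0,-0.154]],
    [[0,0,0],[0,0,-0.154]],
    [[0,0,0],[0,0,-0.154]],
    [[0,0,0],[0,0,-0.154]],
    [[0,0,0],[0,0,-0.154]],
  ],
)

```text
clock: 13.3
ee_pos: [434.0, 35.2, 79.6]
tool_rot: [-180.0, -0.0, 97.5]
force: [-0.1, -1.3, 0.7]
width: 91.7
finger_force: 0.0
```

Call:
carry_out(
  plan=[
    [[0,0,0],[0,0,-0.152]],
    [[0,0,0],[0,0,0]],
    [[0,0,0],[0,0,0]],
  ],
)

```text
clock: 13.55
ee_pos: [434.0, 35.2, 79.6]
tool_rot: [-180.0, -0.0, 103.8]
force: [0.2, 0.5, 0.2]
width: 91.7
finger_force: 0.0
```

Run:
```python
from h import *
import cv2
p,d=r.snapshot("side");q,_=r.snapshot("top")
c=np.zeros((450,800,3),np.uint8)
c[:400,:400]=cv2.resize(p[190:270,250:330],(400,400),interpolation=cv2.INTER_CUBIC);c[:400,400:]=cv2.resize(q[240:320,195:275],(400,400),interpolation=cv2.INTER_CUBIC)
cv2.imwrite("pics/s4.png",c);print(r.state()["ee_pos"])
```

```text
[434.0715818   35.18323837  79.61393251]
```

View pics/s4.png

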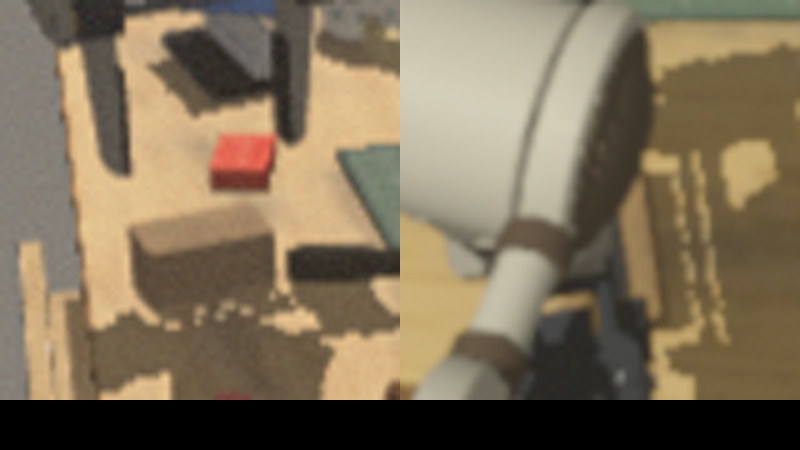

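The block lies flat and is straddled lengthwise: block at x 130–275 and fingers at 115–292 in the left half. Next I'll descend, squeeze it lengthwise to centre it, and regrasp across.

Call:
carry_out(
  plan=[
    [[0,0,0.2],[0,0,0]],
    [[0,0,0.2],[0,0,0]],
    [[0,0,0.04],[0,0,0]],
    [[0,0,0.03],[0,0,0]],
    [[0,0,0],[0,0,0]],
  ],
)

```text
clock: 14.07
ee_pos: [433.9, 35.2, 32.5]
tool_rot: [-180.0, -0.0, 103.9]
force: [0.4, -0.4, 0.3]
width: 92.0
finger_force: 0.0
```

Call:
carry_out(
  plan=[
    [[0,0,0.1],[0,0,0]],
    [[0,0,0.1],[0,0,0]],
    [[0,0,0],[0,0,0]],
  ],
)

```text
clock: 14.32
ee_pos: [432.8, 35.4, 11.0]
tool_rot: [-179.9, -0.1, 104.0]
force: [-0.8, 0.2, -0.9]
width: 92.1
finger_force: 0.0
```

Call:
carry_out(
  plan=[
    [[0,0,0],[0,0,0]],
    [[0,0,0],[0,0,0]],
    [[0,0,0],[0,0,0]],
    [[0,0,0],[0,0,0]],
    [[0,0,0],[0,0,0]],
    [[0,0,0],[0,0,0]],
    [[0,0,0],[0,0,0]],
    [[0,0,0],[0,0,0]],
  ],
  claw=1,
  squeeze=12,
)

```text
clock: 14.98
ee_pos: [434.3, 35.2, 12.8]
tool_rot: [180.0, 0.0, 104.0]
force: [-0.7, 1.1, 0.6]
width: 74.5
finger_force: 12.0
```

Call:
carry_out(
  plan=[
    [[0,0,0],[0,0,0]],
    [[0,0,0],[0,0,0]],
    [[0,0,0],[0,0,0]],
    [[0,0,0],[0,0,0]],
    [[0,0,-0.2],[0,0,0]],
    [[0,0,-0.3],[0,0,0]],
    [[0,0,-0.1],[0,0,0]],
    [[0,0,0],[0,0,0.154]],
    [[0,0,0],[0,0,0.154]],
    [[0,0,0],[0,0,0.154]],
    [[0,0,0],[0,0,0.154]],
    [[0,0,0],[0,0,0.154]],
  ],
  claw=0,
)

```text
clock: 15.98
ee_pos: [434.0, 35.2, 72.2]
tool_rot: [180.0, -0.0, 69.0]
force: [0.2, 0.5, -0.4]
width: 91.6
finger_force: 0.0
```

Call:
carry_out(
  plan=[
    [[0,0,0],[0,0,0.154]],
    [[0,0,0],[0,0,0.154]],
    [[0,0,0],[0,0,0.154]],
    [[0,0,0],[0,0,0.154]],
    [[0,0,0],[0,0,0.154]],
    [[0,0,0],[0,0,0.154]],
    [[0,0,0],[0,0,0.154]],
    [[0,0,0],[0,0,0.152]],
    [[0,0,0.3],[0,0,0]],
    [[0,0,0.2],[0,0,0]],
    [[0,0,0.08],[0,0,0]],
    [[0,0,0],[0,0,0]],
  ],
)

```text
clock: 16.98
ee_pos: [432.0, 35.6, 12.5]
tool_rot: [-179.9, 0.2, 14.0]
force: [0.3, 0.4, 0.0]
width: 91.9
finger_force: 0.0
```

Call:
carry_out(
  plan=[
    [[0,0,0],[0,0,0]],
    [[0,0,0],[0,0,0]],
    [[0,0,0],[0,0,0]],
    [[0,0,0],[0,0,0]],
    [[0,0,0],[0,0,0]],
    [[0,0,0],[0,0,0]],
    [[0,0,0],[0,0,0]],
    [[0,0,0],[0,0,0]],
    [[0,0,0],[0,0,0]],
  ],
  claw=1,
  squeeze=30,
)

```text
clock: 17.73
ee_pos: [434.2, 35.2, 14.8]
tool_rot: [180.0, -0.0, 14.0]
force: [-0.8, -0.6, 1.9]
width: 44.8
finger_force: 30.0
```

Call:
carry_out(
  plan=[
    [[0,0,-0.1],[0,0,0]],
    [[0,0,-0.3],[0,0,0]],
    [[0,0,-0.3],[0,0,0]],
    [[0,0,-0.3],[0,0,0]],
    [[0,0,-0.3],[0,0,0]],
    [[0,0,-0.1],[0,0,0]],
  ],
)

```text
clock: 18.23
ee_pos: [436.6, 34.8, 159.6]
tool_rot: [179.8, -0.4, 14.0]
force: [0.8, -0.1, -1.0]
width: 44.8
finger_force: 30.0
```

Call:
carry_out(
  plan=[
    [[0.066,0.31,0],[0,0,0]],
    [[0.066,0.31,0],[0,0,0]],
    [[0.066,0.31,0],[0,0,0]],
    [[0.066,0.31,0],[0,0,0]],
    [[0.066,0.31,0],[0,0,0]],
    [[0.066,0.31,0],[0,0,0]],
    [[0.066,0.31,0],[0,0,0]],
    [[0.066,0.31,0],[0,0,0]],
    [[0.066,0.31,0],[0,0,0]],
    [[0.066,0.31,0],[0,0,0]],
    [[0.066,0.31,0],[0,0,0]],
    [[0.066,0.31,0],[0,0,0]],
  ],
)

```text
clock: 19.23
ee_pos: [600.5, -307.7, 153.0]
tool_rot: [-179.9, 0.1, 14.0]
force: [1.1, -0.1, -1.2]
width: 44.6
finger_force: 30.0
```

Call:
carry_out(
  plan=[
    [[0,0,0.3],[0,0,0]],
    [[0,0,0.3],[0,0,0]],
    [[0,0,0.25],[0,0,0]],
    [[0,0,0.05],[0,0,0]],
    [[0,0,0],[0,0,0]],
    [[0,0,0],[0,0,0]],
    [[0,0,0],[0,0,0]],
  ],
)

```text
clock: 19.82
ee_pos: [602.0, -307.6, 67.0]
tool_rot: [179.8, -0.1, 14.0]
force: [0.4, 0.3, -0.6]
width: 44.8
finger_force: 30.0
```

Run:
```python
from h import *
import cv2
p,d=r.snapshot("side")
cv2.imwrite("pics/s5.png",cv2.resize(p[245:320,325:425],(800,600),interpolation=cv2.INTER_CUBIC));s=r.state();print(s["ee_pos"],s["force"],s["ft_torque"])
```

```text
[ 602.13190225 -307.61300376   67.24541169] [ 0.61125138 -0.92982725 -0.83822351] [0.02905231 0.11933732 0.00841755]
```

View pics/s5.png

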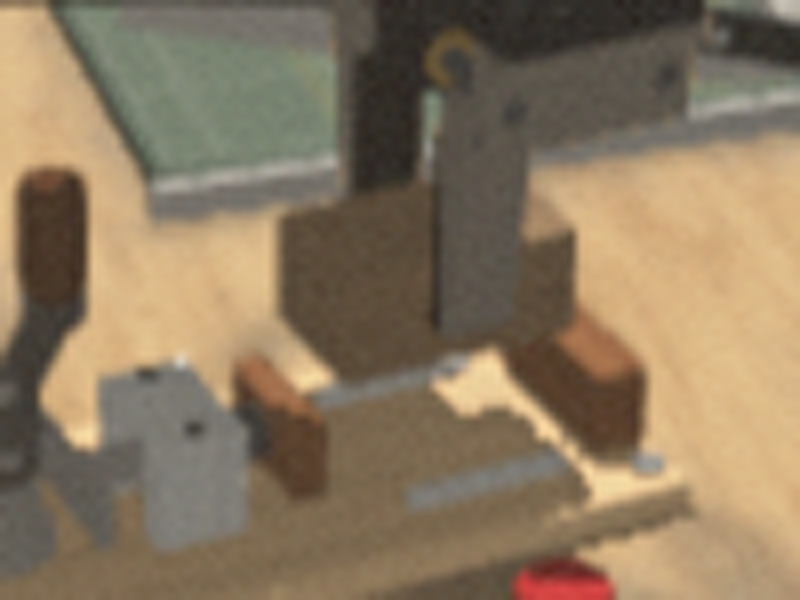

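Block level in the grip: bottom corners are at about (283,313), (335,380) and (575,335). The pad's front top edge is at (262,360)–(325,432), and the fence face's top corner is near (597,380).

Run:
```python
from h import *
a=np.radians(13.8);Q=np.array([[np.cos(a),-np.sin(a)],[np.sin(a),np.cos(a)]]);t=np.array([472.5,-338.3])
f=lambda x,y,z:(Q.T@(at("side",325+(x+.5)/8-.5,245+(y+.5)/8-.5,z)[:2]-t)).round(1)
for n,x,y,z in[("blk-x+y",283,313,53),("blk-x-y",335,380,53),("blk+x-y",575,335,53),("blk +x-y top",575,228,88),("blk -x+y top",280,213,88),
 ("pad front+y",262,360,40),("pad front-y",325,432,40),("pad back -y",303,436,40),("pad back +y",238,358,40),("fence top -y",597,380,40),("fence far -y",643,366,40),("railR near bottom in",410,485,17),("railR far",565,455,17),("railL near",312,392,17),("railL far in",462,362,17)]:print(n,f(x,y,z))
T=Q.T@(r.state()["ee_pos"][:2]-t);print("tcp",T)
for x,y in((-37.5,22.5),(-37.5,-22.5),(37.5,-22.5)):
    P=np.r_[t+Q@(T+[x,y]),53];print("pred px",((np.array(proj("side",P))-[325,245])*8).round(0))
```

```text
blk-x+y [97.9 21.1]
blk-x-y [ 95.3 -17.5]
blk+x-y [168.5 -24.7]
blk +x-y top [167.5 -23.5]
blk -x+y top [95.6 19.1]
pad front+y [90.3 19.3]
pad front-y [ 89.8 -22.4]
pad back -y [ 83.3 -21.7]
pad back +y [84.5 23.2]
fence top -y [172.9 -30.5]
fence far -y [188.7 -29.5]
railR near bottom in [115.7 -25.7]
railR far [163.5 -30.6]
railL near [112.2  30.1]
railL far in [160.5  26.3]
tcp [133.20985936  -1.12035186]
pred px [272. 311.]
pred px [343. 387.]
pred px [577. 328.]
```

Call:
carry_out(
  plan=[
    [[0,-0.008,0.03],[0,0,0]],
    [[0,0,0.03],[0,0,0]],
    [[0,0,0.03],[0,0,0]],
    [[0,0,0.02],[0,0,0]],
    [[0,0,0.02],[0,0,0]],
    [[0,0,0.02],[0,0,0]],
    [[0,0,0.02],[0,0,0]],
    [[0,0,0],[0,0,0]],
  ],
)

```text
clock: 20.53
ee_pos: [600.2, -305.7, 47.0]
tool_rot: [-180.0, 0.0, 14.0]
force: [-0.3, -0.6, -1.5]
width: 44.7
finger_force: 30.0
```

Call:
carry_out(
  plan=[
    [[0,0,0.02],[0,0,0]],
    [[0,0,0.02],[0,0,0]],
    [[0,0,0.02],[0,0,0]],
    [[0,0,0.02],[0,0,0]],
    [[0,0,0.02],[0,0,0]],
    [[0,0,0.02],[0,0,0]],
    [[0,0,0],[0,0,0]],
  ],
)

```text
clock: 21.12
ee_pos: [600.2, -305.7, 34.9]
tool_rot: [-180.0, 0.0, 14.0]
force: [0.4, -0.4, -0.9]
width: 44.7
finger_force: 30.0
```

```bash
python3 -c "
from h import *
s=r.state();print(s['ee_pos'],s['force'],s['ft_torque'])"
```

```text
[ 600.1616497  -305.69134862   34.93699394] [ 0.39091119 -0.40875106 -0.8722747 ] [-0.02788423  0.15253573  0.04080244]
```

Call:
carry_out(
  plan=[
    [[0,0,0.02],[0,0,0]],
    [[0,0,0.02],[0,0,0]],
    [[0,0,0.01],[0,0,0]],
    [[0,0,0.01],[0,0,0]],
    [[0,0,0],[0,0,0]],
  ],
)

```text
clock: 21.53
ee_pos: [600.4, -305.8, 29.3]
tool_rot: [-180.0, 0.0, 14.0]
force: [0.1, 0.0, -0.5]
width: 44.4
finger_force: 30.0
```

Call:
carry_out(
  plan=[
    [[0,0,0.01],[0,0,0]],
    [[0,0,0.01],[0,0,0]],
    [[0,0,0],[0,0,0]],
  ],
)

```text
clock: 21.78
ee_pos: [600.4, -305.9, 27.4]
tool_rot: [-180.0, 0.0, 14.0]
force: [-0.3, 1.2, -0.7]
width: 45.0
finger_force: 30.0
```

Call:
carry_out(
  plan=[
    [[0,0,0],[0,0,0]],
    [[0,0,0],[0,0,0]],
    [[0,0,0],[0,0,0]],
    [[0,0,0],[0,0,0]],
    [[0,0,0],[0,0,0]],
    [[0,0,0],[0,0,0]],
    [[0,0,-0.05],[0,0,0]],
    [[0,0,-0.15],[0,0,0]],
    [[0,0,-0.3],[0,0,0]],
    [[0,0,-0.3],[0,0,0]],
    [[0,0,-0.3],[0,0,0]],
    [[0,0,-0.1],[0,0,0]],
  ],
  claw=0,
)

```text
clock: 22.78
ee_pos: [603.2, -307.8, 155.1]
tool_rot: [179.5, -0.4, 14.0]
force: [0.3, -0.4, 0.6]
width: 92.4
finger_force: 0.0
```

Call:
carry_out(
  plan=[
    [[-0.243,-0.12,0],[0,0,0]],
    [[-0.243,-0.12,0],[0,0,0]],
    [[-0.243,-0.12,0],[0,0,0]],
    [[-0.243,-0.12,0],[0,0,0]],
    [[0,0,0],[0,0,-0.153]],
    [[0,0,0],[0,0,-0.153]],
    [[0,0,0],[0,0,-0.153]],
    [[0,0,0],[0,0,-0.153]],
    [[0,0,0],[0,0,-0.153]],
    [[0,0,0],[0,0,-0.153]],
    [[0,0,0],[0,0,-0.153]],
    [[0,0,0],[0,0,-0.153]],
  ],
)

```text
clock: 23.78
ee_pos: [494.4, -282.7, 147.5]
tool_rot: [-180.0, -0.0, 69.4]
force: [-0.3, 0.3, 0.3]
width: 91.9
finger_force: 0.0
```

Call:
carry_out(
  plan=[
    [[0,0,0.2],[0,0,0]],
    [[0,0,0.1],[0,0,0]],
    [[0,0,0],[0,0,0]],
    [[0,0,0],[0,0,0]],
  ],
)

```text
clock: 24.12
ee_pos: [493.9, -282.2, 116.8]
tool_rot: [-179.9, -0.0, 69.0]
force: [-0.1, -0.1, 0.7]
width: 91.8
finger_force: 0.0
```

Run:
```python
from h import *
import cv2
p,d=r.snapshot("side")
cv2.imwrite("pics/s6.png",cv2.resize(p[230:330,290:420],(780,600),interpolation=cv2.INTER_CUBIC));s=r.state();print(s["ee_pos"],s["tool_rot"])
T=s["ee_pos"];g=np.radians(69)
X=np.array([np.cos(g),np.sin(g),0])
P=T.copy();P[2]=99;print("tcp axis at knob top px",((np.array(proj("side",P))-[290,230])*6).round(0))
```

```text
[ 494.51039549 -282.69072892  117.67596963] [-1.79975696e+02 -8.71931460e-03  6.90248387e+01]
tcp axis at knob top px [239. 220.]
```

View pics/s6.png

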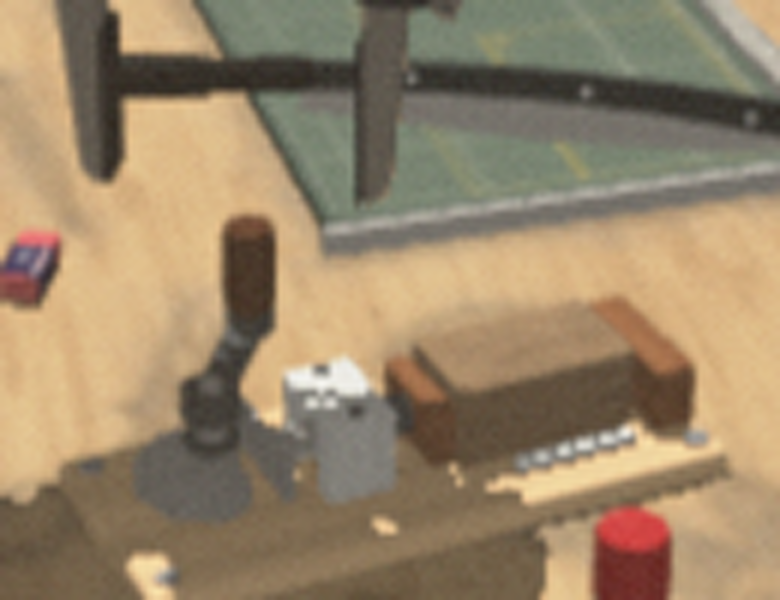

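The block lies flat in the bed between pad and fence. The knob top at (249,222) is within 4 mm of the tool axis, so I'll descend and grip.

Call:
carry_out(
  plan=[
    [[0,0.02,0.15],[0,0,0]],
    [[0,0,0.15],[0,0,0]],
    [[0,0,0.1],[0,0,0]],
    [[0,0,0.06],[0,0,0]],
    [[0,0,0.05],[0,0,0]],
    [[0,0,0],[0,0,0]],
  ],
)

```text
clock: 24.67
ee_pos: [496.2, -283.3, 66.0]
tool_rot: [-179.9, -0.0, 69.0]
force: [-0.5, 0.2, 0.7]
width: 91.8
finger_force: 0.0
```

Call:
carry_out(
  plan=[
    [[0,0,0],[0,0,0]],
    [[0,0,0],[0,0,0]],
    [[0,0,0],[0,0,0]],
    [[0,0,0],[0,0,0]],
    [[0,0,0],[0,0,0]],
    [[0,0,0],[0,0,0]],
    [[0,0,0],[0,0,0]],
    [[0,0,0],[0,0,0]],
    [[0,0,0],[0,0,0]],
    [[0,0,0],[0,0,0]],
    [[0,0,0],[0,0,0]],
    [[0,0,0],[0,0,0]],
  ],
  claw=1,
  squeeze=20,
)

```text
clock: 25.67
ee_pos: [496.5, -283.5, 66.6]
tool_rot: [180.0, -0.0, 69.0]
force: [1.7, -0.2, -1.0]
width: 21.3
finger_force: 20.0
```

```bash
python3 -c "
from h import *
s=r.state();print(s['ee_pos'],s['force'],s['ft_torque'],s['width'])"
```

```text
[ 496.5349374  -283.52581444   66.58710217] [ 1.65534479 -0.24507193 -1.0060027 ] [-0.07969134  0.04116583  0.01023108] 21.287086530126984
```

```bash
cat >> h.py <<'E'
def rows(phi0,step,n,psi=69.,rad=60.):
    k=np.radians(phi0+step*np.arange(n+1)-psi);A=np.c_[rad*np.cos(k),-rad*np.sin(k)]/100
    A=A.round(4);return np.diff(A,axis=0).round(4).tolist()
E
python3 -c "
from h import *
print(rows(67.3,6,20))"
```

```text
[[-0.0014, -0.0628], [-0.008, -0.0623], [-0.0144, -0.0611], [-0.0208, -0.0593], [-0.0268, -0.0568], [-0.0326, -0.0536], [-0.0381, -0.05], [-0.0431, -0.0457], [-0.0476, -0.0409], [-0.0516, -0.0358], [-0.0551, -0.0301], [-0.0579, -0.0243], [-0.0602, -0.018], [-0.0617, -0.0117], [-0.0626, -0.0051], [-0.0628, 0.0014], [-0.0623, 0.008], [-0.0611, 0.0144], [-0.0593, 0.0208], [-0.0568, 0.0268]]
```

Call:
carry_out(
  plan=[
    [[-0.001,-0.063,0],[0,0,0]],
    [[-0.008,-0.062,0],[0,0,0]],
    [[-0.014,-0.061,0],[0,0,0]],
    [[-0.021,-0.059,0],[0,0,0]],
    [[-0.027,-0.057,0],[0,0,0]],
    [[0,0,0],[0,0,0]],
    [[0,0,0],[0,0,0]],
  ],
)

```text
clock: 26.25
ee_pos: [464.8, -279.4, 66.6]
tool_rot: [-179.9, 0.0, 69.0]
force: [0.2, -0.2, -0.9]
width: 21.6
finger_force: 20.0
```

Call:
carry_out(
  plan=[
    [[-0.033,-0.054,0],[0,0,0]],
    [[-0.038,-0.05,0],[0,0,0]],
    [[-0.043,-0.046,0],[0,0,0]],
    [[-0.048,-0.041,0],[0,0,0]],
    [[-0.052,-0.036,0],[0,0,0]],
    [[0,0,0],[0,0,0]],
    [[0,0,0],[0,0,0]],
  ],
)

```text
clock: 26.83
ee_pos: [436.2, -291.7, 66.6]
tool_rot: [-180.0, 0.0, 69.0]
force: [-0.5, -2.4, -1.8]
width: 21.3
finger_force: 20.0
```

Call:
carry_out(
  plan=[
    [[-0.055,-0.03,0],[0,0,0]],
    [[-0.058,-0.024,0],[0,0,0]],
    [[-0.06,-0.018,0],[0,0,0]],
    [[0,0,0],[0,0,0]],
    [[0,0,0],[0,0,0]],
  ],
)

```text
clock: 27.25
ee_pos: [423.6, -305.1, 66.6]
tool_rot: [-180.0, 0.0, 69.0]
force: [1.6, 0.3, -1.4]
width: 21.5
finger_force: 20.0
```

Call:
carry_out(
  plan=[
    [[-0.062,-0.012,0],[0,0,0]],
    [[-0.063,-0.005,0],[0,0,0]],
    [[-0.063,0.001,0],[0,0,0]],
    [[0,0,0],[0,0,0]],
    [[0,0,0],[0,0,0]],
  ],
)

```text
clock: 27.67
ee_pos: [415.6, -321.7, 66.5]
tool_rot: [-180.0, -0.1, 69.0]
force: [3.3, 3.8, -0.1]
width: 21.4
finger_force: 20.0
```

Call:
carry_out(
  plan=[
    [[-0.062,0.008,0],[0,0,0]],
    [[-0.061,0.014,0],[0,0,0]],
    [[-0.059,0.021,0],[0,0,0]],
    [[0,0,0],[0,0,0]],
    [[0,0,0],[0,0,0]],
  ],
)

```text
clock: 28.08
ee_pos: [413.1, -339.7, 66.5]
tool_rot: [-179.9, -0.1, 69.0]
force: [3.7, 4.8, 1.4]
width: 20.8
finger_force: 20.0
```

```bash
cat >> h.py <<'E'
def feel(c=(473.3,-339.)):
    s=r.state();d=s["ee_pos"][:2]-np.array(c);u=d/np.hypot(*d);f=s["force"][:2]
    print("phi",np.degrees(np.arctan2(d[1],d[0]))%360,"rad",np.hypot(*d),"F radial",f@u,"F tang ccw",f@[-u[1],u[0]],"z",s["ee_pos"][2])
E
python3 -c "
from h import *
feel();print(rows(181.3,5,22))"
```

```text
phi 180.68640282243817 rad 60.24843546592808 F radial -3.7161594016424333 F tang ccw -4.7272554384150185 z 66.46028935112325
[[-0.0475, 0.0219], [-0.0454, 0.026], [-0.043, 0.0299], [-0.0402, 0.0335], [-0.0371, 0.0369], [-0.0338, 0.04], [-0.0302, 0.0428], [-0.0263, 0.0452], [-0.0223, 0.0474], [-0.0181, 0.0491], [-0.0137, 0.0505], [-0.0093, 0.0515], [-0.0047, 0.0521], [-0.0002, 0.0524], [0.0044, 0.0521], [0.0089, 0.0516], [0.0133, 0.0506], [0.0178, 0.0493], [0.0219, 0.0475], [0.026, 0.0454], [0.0299, 0.043], [0.0335, 0.0402]]
```

Call:
carry_out(
  plan=[
    [[-0.048,0.022,0],[0,0,0]],
    [[-0.045,0.026,0],[0,0,0]],
    [[-0.043,0.03,0],[0,0,0]],
    [[-0.04,0.034,0],[0,0,0]],
    [[0,0,0],[0,0,0]],
    [[0,0,0],[0,0,0]],
  ],
)

```text
clock: 28.58
ee_pos: [416.9, -360.3, 66.5]
tool_rot: [-179.9, -0.1, 69.1]
force: [1.6, 4.7, 1.9]
width: 21.2
finger_force: 20.0
```

Call:
carry_out(
  plan=[
    [[-0.037,0.037,0],[0,0,0]],
    [[-0.034,0.04,0],[0,0,0]],
    [[0,0,0],[0,0,0]],
    [[0,0,0],[0,0,0]],
  ],
)

```text
clock: 28.92
ee_pos: [421.9, -370.3, 66.5]
tool_rot: [-180.0, 0.0, 69.1]
force: [2.1, 0.8, 0.2]
width: 21.0
finger_force: 20.0
```

```bash
python3 -c "
from h import *
feel()"
```

```text
phi 211.3456390025073 rad 60.20563111226548 F radial -2.2328285284499283 F tang ccw 0.3826658655680045 z 66.5283496597237
```

Call:
carry_out(
  plan=[
    [[-0.03,0.043,0],[0,0,0]],
    [[0,0,0],[0,0,0]],
    [[0,0,0],[0,0,0]],
  ],
)

```text
clock: 29.17
ee_pos: [425.1, -375.1, 66.5]
tool_rot: [180.0, 0.0, 69.0]
force: [2.1, 1.0, -0.8]
width: 21.3
finger_force: 20.0
```

```bash
python3 -c "
from h import *
feel()"
```

```text
phi 216.84094893614687 rad 60.18066546258618 F radial -2.3266371766890837 F tang ccw 0.4532561812768278 z 66.5342261689507
```

Call:
carry_out(
  plan=[
    [[-0.026,0.045,0],[0,0,0]],
    [[0,0,0],[0,0,0]],
    [[0,0,0],[0,0,0]],
  ],
)

```text
clock: 29.42
ee_pos: [428.6, -379.3, 66.6]
tool_rot: [179.9, 0.1, 69.0]
force: [2.9, -0.5, -2.0]
width: 21.5
finger_force: 20.0
```

```bash
python3 -c "
from h import *
feel()"
```

```text
phi 222.02508290473457 rad 60.13255321046604 F radial -1.8803296791352881 F tang ccw 2.3163751158068413 z 66.58168728155528
```

Call:
carry_out(
  plan=[
    [[-0.022,0.047,0],[0,0,0]],
    [[0,0,0],[0,0,0]],
    [[0,0,0],[0,0,0]],
  ],
)

```text
clock: 29.67
ee_pos: [431.9, -382.5, 66.5]
tool_rot: [-180.0, 0.0, 69.0]
force: [-0.0, 1.8, -0.8]
width: 21.1
finger_force: 20.0
```

```bash
python3 -c "
from h import *
feel()"
```

```text
phi 226.37478628942782 rad 60.07298725266729 F radial -1.258219799616935 F tang ccw -1.224510977382294 z 66.54862604143847
```

Call:
carry_out(
  plan=[
    [[-0.018,0.049,0],[0,0,0]],
    [[0,0,0],[0,0,0]],
    [[0,0,0],[0,0,0]],
  ],
)

```text
clock: 29.92
ee_pos: [435.1, -385.4, 66.5]
tool_rot: [-179.9, -0.0, 69.1]
force: [-3.7, 3.2, 2.6]
width: 21.2
finger_force: 20.0
```

```bash
python3 -c "
from h import *
feel()"
```

```text
phi 230.54612227474374 rad 60.07878269720102 F radial -0.10503367777113769 F tang ccw -4.906769827251983 z 66.47831088997098
```

Load crosses zero near 225° and grows against me at 230°, so I'm just past the flat. I'll ease back about 5°, then let go.

Call:
carry_out(
  plan=[
    [[0.018,-0.047,0],[0,0,0]],
    [[0,0,0],[0,0,0]],
    [[0,0,0],[0,0,0]],
  ],
)

```text
clock: 30.17
ee_pos: [432.2, -382.7, 66.6]
tool_rot: [179.9, 0.0, 69.0]
force: [0.1, -0.8, -3.0]
width: 21.2
finger_force: 20.0
```

```bash
python3 -c "
from h import *
feel()"
```

```text
phi 226.74433328003408 rad 60.018508631689116 F radial 0.4679696637385127 F tang ccw 0.6215784176851851 z 66.61872538968771
```

Nearly no load, so it's on the flat. I'll release, rise, move aside and check.

Call:
carry_out(
  plan=[
    [[0,0,0],[0,0,0]],
    [[0,0,0],[0,0,0]],
    [[0,0,0],[0,0,0]],
    [[0,0,0],[0,0,0]],
    [[0,0,0],[0,0,0]],
    [[0,0,0],[0,0,0]],
    [[0,0,0],[0,0,0]],
    [[0,0,0],[0,0,0]],
    [[0,0,-0.1],[0,0,0]],
    [[0,0,-0.2],[0,0,0]],
    [[0,0,-0.3],[0,0,0]],
    [[0,0,-0.3],[0,0,0]],
  ],
  claw=0,
)

```text
clock: 31.17
ee_pos: [431.6, -381.7, 157.6]
tool_rot: [-179.9, -0.1, 69.0]
force: [0.4, -0.3, 0.6]
width: 91.8
finger_force: 0.0
```

Call:
carry_out(
  plan=[
    [[0.2,0,-0.1],[0,0,0]],
    [[0.3,0,0],[0,0,0]],
    [[0.35,0,0],[0,0,0]],
    [[0.35,0,0],[0,0,0]],
    [[0.35,0,0],[0,0,0]],
    [[0.35,0,0],[0,0,0]],
    [[0.35,0,0],[0,0,0]],
    [[0.3,0,0],[0,0,0]],
    [[0.2,0,0],[0,0,0]],
    [[0,0,0],[0,0,0]],
    [[0,0,0],[0,0,0]],
  ],
)

```text
clock: 32.08
ee_pos: [530.7, -125.0, 167.3]
tool_rot: [180.0, 0.0, 69.2]
force: [0.5, -0.6, 0.2]
width: 91.7
finger_force: 0.0
```

Run:
```python
from h import *
import cv2
p,d=r.snapshot("side");q,_=r.snapshot("top")
c=np.zeros((480,800,3),np.uint8)
c[:400,:480]=cv2.resize(p[230:330,290:410],(480,400),interpolation=cv2.INTER_CUBIC)
c[:420,482:797]=cv2.resize(q[190:310,345:435],(315,420),interpolation=cv2.INTER_CUBIC)
cv2.imwrite("pics/end.png",c);s=r.state();print(s["clock"],s["ee_pos"],s["force"])
```

```text
32.1833 [ 530.29747379 -126.41636808  167.0398101 ] [-0.57911723 -0.57357225 -0.13161566]
```

View pics/end.png

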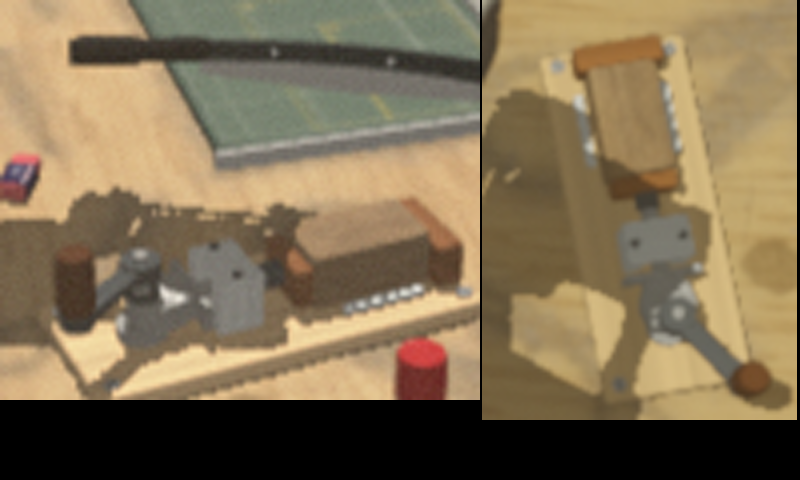

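The block sits flush between pad (640,185) and fence (620,52). With the hand off, the crank stayed put: knob at (752,378), hub at (678,310). The eraser and glue stick look undisturbed.

```bash
python3 -c "
from rig import r
print(r.close_job())"
```

```text
the job is handed in; nothing more can be done
None
```

The sanding block is clamped in the vice between the pad and the fence, and the crank stayed on the cam's flat when I let go; the first try caught on the pad (35 N), so I re-gripped the block, and the job was handed in at about 32 s.

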